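# Load the label unwinder

## Robot

A 6-joint arm with a two-finger parallel gripper is mounted at the origin on a cart in front of the work surface, level with it; the furniture and walls round the work are solid. World frame = base frame: x ahead of the robot, y to its left, z up, the work surface at z = 0. Lengths are in mm, angles in rad, forces in N, time in s.
With the tool pointing down it reaches from about 425 to 950 mm from the base axis. Payload 14.7 kg.
Tool frame: the origin (TCP) lies midway between the tips of the shut fingers; the grasp point (between the pads) lies grasp_offset behind it (grasp_offset is the distance from the TCP to the grasp point, in mm); z points along the fingers, y is the line along which they close (so a half turn about z gives the same grasp; the last joint's range is limited). The gripper opens to 85 mm and grips with 20 to 120 N. Pads are 22 mm wide; open, the fingers measure 114 mm over their backs; the gripper's body (76 mm by 85 mm) begins 54 mm behind the grasp point. The pads swing forward as they close: fully open they stand 13 mm farther back than shut.
Start: joints at [-1.278, 0.48, 1.596, -0, 1.065, -0.047], TCP at [216.66, -612.822, 193.997] pointing down, gripper open.
Joint ranges: [-2.75, 2.75], [-0.82, 2.05], [0.23, 2.67], [-1.56, 4.7], [0.09, 2.69], [-2.92, 2.92]. Speed limits (rad/s): [1.89, 1.89, 2.39, 3.01, 3.01, 3.01].

## Interface

Orientations are given as a rotation vector (axis times angle).
In Python, from bench import * gives the robot as it stands.
- The arm moves only by the shell command python3 -m pendant 'ROWS' [OPENING] [FORCE]. ROWS is JSON, a list of rows, each an object with "travel": the shift along the tool's x, y, z in cm, a list of three; "rotation": the turn, a rotation vector about the tool's x, y, z in degrees, a list of three. In form: [{"travel": [dx, dy, dz], "rotation": [wx, wy, wz]}, ...]. A call has 1 to 12 rows; each row shifts and turns the commanded pose from where the row before left it, along the tool's axes as they then stand; what a row does not reach is not made up. A row lasts 1/8 s, in which the tool goes at most 62.5 mm and 10.7 degrees, less where a joint would pass 70% of its speed; a pose out of reach is approached as far as the arm can. A call is refused whole if a number of a shift passes 6.25 or a number of a turn 10.7, either way. A call with a gripper value outside its range is refused whole. OPENING is the finger opening in cm, from 0 to 8.54, set as the call begins (- or left out, the last holds). The fingers move at their own pace and stop on an object; FORCE is the grip in N (left out, the last holds). Time passes only in rows, so rows that do not move let the fingers close. It gives the time, the measured TCP pose, the force, the opening and the grip force at its end, in the units of the state.
- sense(): the state, without advancing time (a new reading comes with each control period).
- read_camera(name): name is "scene" or "side" or "wrist"; returns a dict with "image" (480x640x3 uint8, red, green, blue), "range_z" (480x640 float32, mm along the optical axis (not along the pixel's ray), 0 where there is no reading), "camera_matrix" (3x3 intrinsics, pixels), "world_from_camera" (4x4, takes a point from camera to world coordinates); the wrist camera has in their place "hand_eye" (4x4, takes a point from camera to tool coordinates, whose origin is the TCP and whose axes are the flange's). Camera axes: x right, y down, z forward; pixel columns grow to the right and rows downward; lengths in mm; the calibration is good to about 2 mm. A picture is of the moment at which its call begins: read the wrist's pose just before it.
- hand_in(): hands the job in; it is judged then, once.
The state is a dict: "time": time; "joint_pos": joint angles; "joint_velocities": joint speeds; "effort": joint torques, N m; "position": TCP position; "tcp_rot": TCP orientation; "force": force on the tool from outside, world axes, zero at the start; "torque": the same for the moment, N m; "width": finger opening in mm; "finger_force": force on a finger pad.
Only numpy, scipy, OpenCV 4.12 (cv2) and the standard library are available. Lean on these libraries where they do the work, as an engineer would, in place of code of your own. Each camera call takes 0.05 s, during which the arm holds its last target. There are 200 camera calls.

## Task

Load the label unwinder: put the roll of labels that has the wide core over the upright spindle of the turntable and press it down against the leaf springs until it sits fully home, flat on the turntable. Leave the other roll, with the small core, and the date stamp, the marker pen and the empty cardboard core where they are.

Things in the scene. Friction and masses are not known exactly. Their poses are not given: they have to be found in the camera images.
- wide_core_roll: the roll to load: off-white self-adhesive labels on a cardboard core, a ring lying flat with its axis upright, outer diameter 62 mm, hole 30 mm right through, 46 mm high, 0.12 kg; origin at the centre of its underside, z along its axis. It is the same either way up
- small_core_roll: the other roll of labels, not to be used: outer diameter 62 mm too, but its hole is only 15 mm and it is 34 mm high; origin at the centre of its underside, z along its axis. The two rolls may lie in either place
- unwinder: tabletop label unwinder, fixed: grey base 215 x 124 mm, top at 24 mm, x = -150 to +65, y = -62 to +62 mm from the origin, which is on the table under the spindle's axis. Turntable and spindle at one end; at the other (its -x) an upright guide roller (103 mm from the spindle, top 92 mm above the table) and steel peel plate (140 mm from the spindle, top 86 mm)
- disc_top (a point): centre of the upper face of the turntable (steel disc, diameter 104 mm, turns freely), on the spindle's axis, 34 mm above the table: the underside of a roll that is fully home is here. z up the spindle
- spindle_top (a point): tip of the spindle, 65 mm above the disc. Tapered nose (12 mm wide near the tip, 27 mm at 48 mm above the disc); below it three bowed leaf springs stand out to 34 mm diameter and give way inwards; 27 mm collar at the disc. A roll set on it stops on the springs with its underside about 34 mm above the disc; 5 to 15 N pushes it down to the disc, and the springs then hold its core
- date_stamp: date stamp, dark block 38 x 60 mm, 80 mm high, to the left of the unwinder; origin at the centre of its underside
- marker: white marker pen with a black cap, 135 mm long, 17 mm thick, lying between the unwinder and the rolls; origin at the middle of its underside, long axis y
- empty_core: empty cardboard core, a bare tube 36 mm in diameter with a 30 mm hole, 46 mm high, standing upright; origin at the centre of its underside
- roll_center (a point): the middle of the wide-core roll: on its axis, 23 mm above its underside
Mind the look-alikes: they are no part of the job. Leave any orange or red look-alike of the wide_core_roll alone.

How it is judged:
By the outcome, as a careful person would: the job done as asked, in the order asked, and still so for the second after the job is handed in, with the robot touching nothing.
It also fails if it takes over 40 s, if anything falls off the work surface, if the arm or the gripper's body presses on something with over 40 N, if the wrist force passes 120 N, or if a joint passes its speed limit or range.

## Working session

There is one attempt and no reset: what is moved stays moved. The work goes in short steps, Python scripts to look and compute and a shell command to move; the robot and the scene stay as the last step left them, time stands still between calls to the robot, and variables do not carry over. Pictures are saved under pics/ and viewed, at most 10 in all, crops included, and the job is handed in when it is done.

```bash
mkdir -p pics; cat > h.py <<'E'
from bench import *
import numpy as np, cv2
from scipy.spatial.transform import Rotation as R
def snap(n):
    s=sense(); c=read_camera(n)
    if n=='wrist':
        T=np.eye(4);T[:3,:3]=R.from_rotvec(s['tcp_rot']).as_matrix();T[:3,3]=s['position']
        c['W']=T@c['hand_eye']
    else: c['W']=c['world_from_camera']
    return c
def cloud(c):
    K=c['camera_matrix'];z=c['range_z'];v,u=np.mgrid[:480,:640]
    p=np.stack([(u-K[0,2])/K[0,0]*z,(v-K[1,2])/K[1,1]*z,z],-1)
    P=p@c['W'][:3,:3].T+c['W'][:3,3]; P[z==0]=np.nan
    return P
def save(im,f): cv2.imwrite('pics/'+f,im[:,:,::-1])
E
python3 - <<'E'
from h import *
print(sense())
c=snap('scene');d=snap('side')
save(c['image'],'scene1.png');save(d['image'],'side1.png')
for k in(c,d): print(k['W'].round(2).tolist(),k['camera_matrix'].round(1).tolist())
np.savez('s1.npz',P=cloud(c),Q=cloud(d),i=c['image'],j=d['image'])
E
```

```text
{'time': 0.0, 'joint_pos': array([-1.27762278e+00,  4.80821661e-01,  1.59688030e+00, -3.52886000e-06,
        1.06508077e+00, -4.65912993e-02]), 'joint_velocities': array([ 0.00014935,  0.00016611, -0.00080964,  0.00128148, -0.00090234,
       -0.00046652]), 'effort': array([ 1.13294747e-03, -9.50640178e+01, -4.30178726e+01, -1.57326426e-04,
        1.25991862e-02,  1.03979485e-05]), 'position': array([ 216.5150228 , -612.39772355,  193.37661782]), 'tcp_rot': array([-3.09520420e+00, -5.30941007e-01,  2.34615585e-04]), 'force': array([0.33619872, 0.00224218, 0.79645337]), 'torque': array([ 0.01117423, -0.0519315 , -0.01096255]), 'finger_force': 0.0, 'width': 85.34730074845803}
[[0.61, -0.32, 0.72, -477.96], [-0.79, -0.25, 0.56, -877.07], [-0.0, -0.91, -0.41, 679.5], [0.0, 0.0, 0.0, 1.0]] [[519.1, 0.0, 310.1], [0.0, 519.1, 239.9], [0.0, 0.0, 1.0]]
[[-1.0, -0.03, 0.08, 442.48], [-0.08, 0.56, -0.83, 757.64], [-0.02, -0.83, -0.56, 651.65], [0.0, 0.0, 0.0, 1.0]] [[478.1, 0.0, 317.7], [0.0, 478.1, 246.9], [0.0, 0.0, 1.0]]
```

View pics/scene1.png

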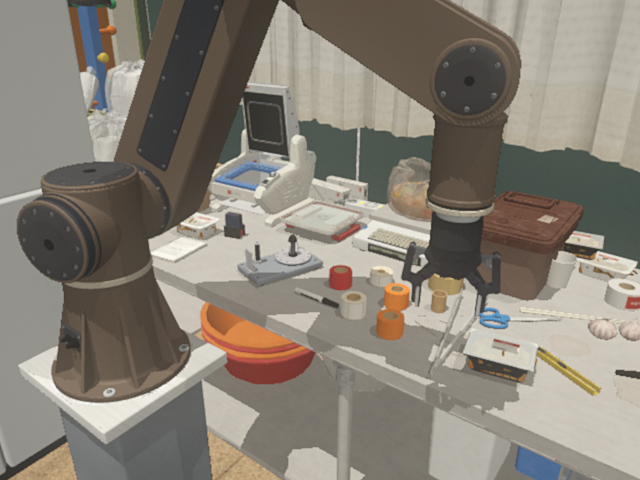

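View pics/side1.png

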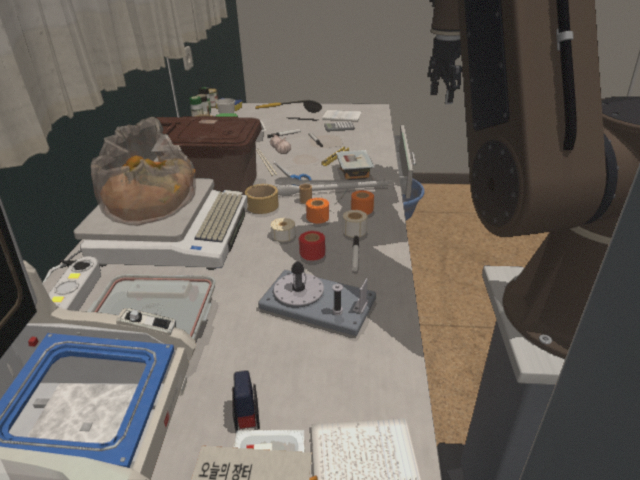

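The two off-white rolls are at scene (352,304) and (382,275), which are side (355,223) and (284,231). The red one at scene (341,277) and the orange ones at (397,295) and (390,323) are look-alikes, the empty core is at (439,300), and the spindle is at scene (292,243) / side (297,272). Next I'll measure their sizes and enlarge a crop.

```bash
python3 - <<'E'
from h import *
z=np.load('s1.npz');P,Q,i,j=z['P'],z['Q'],z['i'],z['j']
a=cv2.resize(i[225:345,280:460],None,fx=4,fy=4,interpolation=cv2.INTER_CUBIC)[:, :720]
b=cv2.resize(j[175:335,240:400],None,fx=3.5,fy=3.5,interpolation=cv2.INTER_CUBIC)
save(a,'cropA.png');save(b,'cropB.png')
def rep(n,M,u,v,r=22):
    p=M[v-r:v+r,u-r:u+r].reshape(-1,3);p=p[p[:,2]>8]
    h=np.percentile(p[:,2],97);t=p[p[:,2]>h-5]
    c,rad=cv2.minEnclosingCircle(t[:,:2].astype(np.float32))
    print(n,'top z',h.round(1),'circle',np.round(c,1),round(rad,1),'median',np.median(t,0).round(1),len(t))
rep('S near',P,352,304,14);rep('S far',P,382,275,12)
rep('D far',Q,284,231,14);rep('D near',Q,355,223,14);rep('D red',Q,312,245,13)
rep('D spindle',Q,297,270,9);rep('S spindle',P,292,240,9)
rep('D roller',Q,337,295,8);rep('S roller',P,257,250,8)
rep('D core',Q,305,192,9);rep('S core',P,439,300,9)
E
```

```text
S near top z 48.2 circle [ 446.7 -294.9] 32.4 median [ 442.5 -295.    46.3] 227
S far top z 46.4 circle [ 552.2 -330.3] 13.0 median [ 551.2 -332.8   46.4] 27
D far top z 35.9 circle [ 630.6 -262.9] 32.4 median [ 629.5 -262.9   33.9] 251
D near top z 47.6 circle [ 448.  -293.2] 33.0 median [ 447.6 -286.9   45.7] 221
D red top z 47.7 circle [ 547.8 -183.4] 32.3 median [ 547.7 -180.1   45.9] 238
D spindle top z 97.9 circle [558.6  -8.4] 9.6 median [559.6  -6.7  96. ] 40
S spindle top z 98.0 circle [554.6 -12.7] 8.9 median [556.7 -14.1  96.6] 19
D roller top z 87.7 circle [476.   50.6] 9.5 median [475.8  54.3  86.9] 36
S roller top z 88.4 circle [448.3  33.8] 32.9 median [470.2  42.9  87.2] 24
D core top z 47.0 circle [ 583.2 -416.1] 52.6 median [ 583.2 -437.9   45.6] 60
S core top z 47.6 circle [ 587.6 -451.9] 18.7 median [ 580.5 -455.3   45.5] 58
```

View pics/cropB.png

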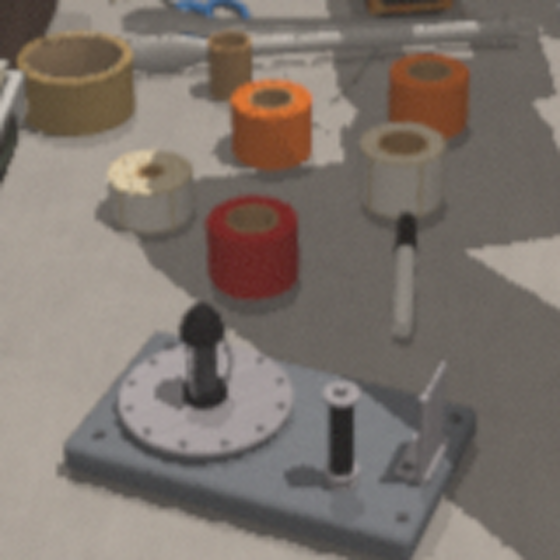

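In crop B the near roll at (403,165), which is side (355,223), is off-white with a wide hole and a 46 mm top, so it is the wide-core roll. The one at (150,190) has a small hole and a 34 mm top, so it is the other one. Next I'll measure the disc centre and the neighbours, to pick a finger direction.

```bash
python3 - <<'E'
from h import *
import bench; print([ (n,getattr(bench,n)) for n in dir(bench) if 'offset' in n.lower()])
z=np.load('s1.npz');P,Q,i,j=z['P'],z['Q'],z['i'],z['j']
for n,M,im in(('S',P,i),('D',Q,j)):
    h=cv2.cvtColor(im,cv2.COLOR_RGB2HSV)
    dm=(np.hypot(M[...,0]-557,M[...,1]+10)<68)
    t=M[dm&(np.abs(M[...,2]-34)<5)&(h[...,1]<45)&(h[...,2]>120)]
    if len(t):
        c,r=cv2.minEnclosingCircle(t[:,:2].astype(np.float32));print(n,'disc',c,r,len(t),np.median(t[:,2]),'ellipse',cv2.fitEllipse(cv2.convexHull(t[:,:2].astype(np.float32))))
    near=(np.hypot(M[...,0]-447,M[...,1]+294)<170)&(M[...,2]>6)&(M[...,2]<60)
    nl,L,st,cc=cv2.connectedComponentsWithStats(near.astype(np.uint8))
    for k in range(1,nl):
        if st[k,4]>25:
            q=M[L==k];print(n,'px',cc[k].round(),st[k,4],'lo',q.min(0).round(),'hi',q.max(0).round(),'rgb',np.median(im[L==k],0))
E
```

```text
[('grasp_offset', 18.700000000000003)]
S disc (563.9677734375, -11.414593696594238) 61.1024284362793 397 34.80021766706545 ellipse ((559.3068237304688, -10.543048858642578), (100.62171936035156, 117.48936462402344), 111.0857162475586)
S px [341. 276.] 479 lo [ 511. -220.    6.] hi [ 581. -159.   50.] rgb [153.  64.  58.]
S px [391. 306.] 1522 lo [ 395. -437.    6.] hi [ 616. -241.   50.] rgb [178. 115.  59.]
S px [318. 297.] 237 lo [ 433. -252.    6.] hi [ 450. -127.   20.] rgb [144. 140. 129.]
S px [354. 304.] 625 lo [ 413. -327.    6.] hi [ 478. -264.   50.] rgb [170. 162. 144.]
D disc (558.72119140625, -10.032325744628906) 53.04264450073242 994 34.125110655054755 ellipse ((558.7989501953125, -10.268465042114258), (102.06243133544922, 105.66558837890625), 15.49484920501709)
D px [357. 218.] 1189 lo [ 399. -436.    6.] hi [ 480. -124.   50.] rgb [120.  98.  84.]
D px [317. 209.] 502 lo [ 519. -389.    6.] hi [ 578. -321.   49.] rgb [136.  77.  44.]
D px [291. 227.] 93 lo [ 599. -291.    7.] hi [ 615. -240.   36.] rgb [118. 112. 100.]
D px [315. 242.] 442 lo [ 518. -219.    6.] hi [ 578. -153.   49.] rgb [104.  44.  41.]
```

```bash
python3 -m pendant '[{"travel":[0,0,0],"rotation":[0,0,-10.1]},{"travel":[0,0,0],"rotation":[0,0,-10.1]},{"travel":[0,0,0],"rotation":[0,0,-10.1]},{"travel":[0,0,0],"rotation":[0,0,-10.1]},{"travel":[0,0,0],"rotation":[0,0,-10.1]},{"travel":[0,0,0],"rotation":[0,0,-10.1]},{"travel":[0,0,0],"rotation":[0,0,-9.9]}]' 8.5 80
python3 -m pendant '[{"travel":[3.5,2.5,0],"rotation":[0,0,0]},{"travel":[3.5,2.5,0],"rotation":[0,0,0]},{"travel":[3.5,2.5,0],"rotation":[0,0,0]},{"travel":[3.5,2.5,0],"rotation":[0,0,0]},{"travel":[3.5,2.5,0],"rotation":[0,0,0]},{"travel":[3.5,2.5,0],"rotation":[0,0,0]},{"travel":[3.5,2.5,0],"rotation":[0,0,0]},{"travel":[3.5,2.5,0],"rotation":[0,0,0]},{"travel":[3.8,3,0],"rotation":[0,0,0]},{"travel":[0,0,0],"rotation":[0,0,0]}]'
python3 - <<'E'
from h import *
s=sense();print(s['position'],R.from_rotvec(s['tcp_rot']).as_matrix().round(3).tolist())
c=snap('wrist');save(c['image'],'w1.png');P=cloud(c)
m=(np.hypot(P[...,0]-447,P[...,1]+294)<50)&(abs(P[...,2]-46)<5)
p=P[m][:,:2].astype(np.float32);print(len(p),cv2.minEnclosingCircle(p),cv2.fitEllipse(cv2.convexHull(p)),np.median(P[m][:,2]))
E
```

```text
time: 0.98
position: [216.6, -612.6, 193.6]
tcp_rot: [-2.215, -2.227, -0.001]
force: [-0.4, -0.1, -0.1]
width: 85.0
finger_force: 0.0
time: 2.22
position: [448.2, -292.6, 193.8]
tcp_rot: [-2.218, -2.224, -0.001]
force: [-0.4, -0.7, 0.2]
width: 84.8
finger_force: 0.0
[ 448.20900684 -292.55085374  193.83650277] [[-0.003, 1.0, -0.0], [1.0, 0.003, 0.001], [0.001, -0.0, -1.0]]
3628 ((446.5906066894531, -293.6942443847656), 31.39842414855957) ((446.659423828125, -293.4253234863281), (61.17621612548828, 61.63520050048828), 83.57357788085938) 46.41696594128038
```

View pics/w1.png

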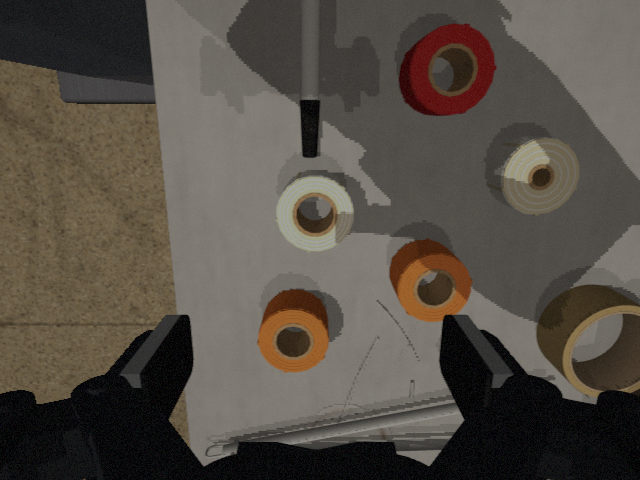

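The wide-core roll is at (315,213), with its centre at (446.6,-293.5). The marker cap ends at (310,157), and both finger lanes, left and right along world x, are free. Now I'll descend and grip.

```bash
python3 -m pendant '[{"travel":[-0.1,-0.16,3.5],"rotation":[0,0,0]},{"travel":[0,0,4],"rotation":[0,0,0]},{"travel":[0,0,4],"rotation":[0,0,0]},{"travel":[0,0,3],"rotation":[0,0,0]},{"travel":[0,0,2.5],"rotation":[0,0,0]},{"travel":[0,0,1.5],"rotation":[0,0,0]},{"travel":[0,0,0],"rotation":[0,0,0]}]'
python3 -m pendant '[{"travel":[0,0,0],"rotation":[0,0,0]},{"travel":[0,0,0],"rotation":[0,0,0]},{"travel":[0,0,0],"rotation":[0,0,0]},{"travel":[0,0,0],"rotation":[0,0,0]},{"travel":[0,0,0],"rotation":[0,0,0]},{"travel":[0,0,0],"rotation":[0,0,0]}]' 5 80
```

```text
time: 3.15
position: [444.4, -296.0, 8.3]
tcp_rot: [-2.222, -2.219, 0.0]
force: [0.2, 0.0, -0.5]
width: 84.8
finger_force: 0.0
time: 3.9
position: [445.2, -295.9, 9.0]
tcp_rot: [-2.222, -2.221, 0.0]
force: [0.9, 0.2, -0.6]
width: 49.9
finger_force: 0.0
```

```bash
python3 - <<'E'
from h import *
s=sense();print(s['position'],s['width'],s['finger_force'])
c=snap('wrist');d=snap('scene')
w=c['image'];q=cv2.resize(d['image'][230:350,300:460],(640,480),interpolation=cv2.INTER_CUBIC)
im=np.hstack([cv2.resize(w,(400,300)),cv2.resize(q,(400,300))]);save(im,'g1.png')
E
```

```text
[ 445.23388229 -295.90613734    8.99424919] 49.859052489723226 0.0
```

View pics/g1.png

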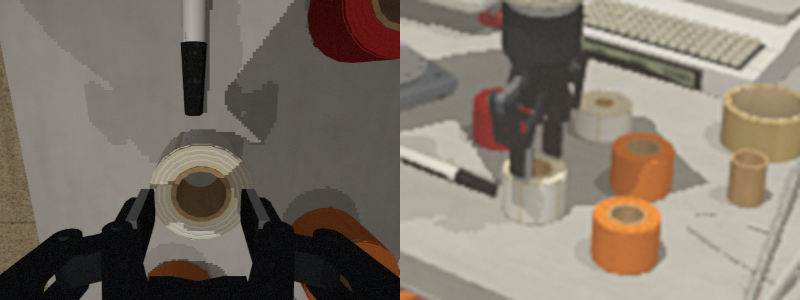

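The fingers (140,235)/(255,235) straddle only the near part of the roll (200,195). I need to measure where the roll is now.

```bash
python3 - <<'E'
from h import *
for n in('wrist','side','scene'):
    c=snap(n);P=cloud(c)
    h=cv2.cvtColor(c['image'],cv2.COLOR_RGB2HSV)
    m=(np.hypot(P[...,0]-447,P[...,1]+285)<60)&(abs(P[...,2]-46)<4)&(h[...,2]>70)
    nl,L,st,cc=cv2.connectedComponentsWithStats(m.astype(np.uint8));k=1+np.argmax(st[1:,4])
    p=P[L==k][:,:2].astype(np.float32);print(n,len(p),cv2.minEnclosingCircle(p),p.min(0),p.max(0),np.median(P[L==k][:,2]))
print(c['W'].shape, snap('wrist')['hand_eye'].round(3).tolist())
E
```

```text
wrist 14446 ((446.3616638183594, -293.6302490234375), 31.65433120727539) [ 415.8877  -324.72354] [ 477.37442 -262.68634] 46.438975910654435
side 214 ((449.3453369140625, -292.15887451171875), 32.53080749511719) [ 419.45862 -321.7544 ] [ 477.40567 -261.2817 ] 45.61157075696519
scene 170 ((444.5692138671875, -294.6552429199219), 33.8091926574707) [ 411.8714  -324.61835] [ 477.32684 -263.36145] 45.72108749626693
(4, 4) [[-0.001, -0.959, -0.282, 70.24], [1.0, -0.001, -0.001, -0.689], [0.001, -0.282, 0.959, -180.578], [0.0, 0.0, 0.0, 1.0]]
```

```bash
python3 -m pendant '[{"travel":[0,0,0],"rotation":[0,0,0]},{"travel":[0,0,0],"rotation":[0,0,0]},{"travel":[0,0,0],"rotation":[0,0,0]}]' 4.5 80
python3 - <<'E'
from h import *
s=sense();c=snap('wrist');P=cloud(c)
d=P-s['position']
m=(abs(d[...,1])<10)&(d[...,2]>-12)&(d[...,2]<36)&(abs(d[...,0])<65)
for lo in range(-12,36,6):
    k=m&(d[...,2]>=lo)&(d[...,2]<lo+6);x=d[...,0][k]
    print(lo,k.sum(),'left max',x[x<-15].max(initial=-99).round(1),'right min',x[x>15].min(initial=99).round(1))
save(c['image'],'g2.png')
E
```

```text
time: 4.58
position: [445.2, -295.9, 9.0]
tcp_rot: [-2.222, -2.221, 0.0]
force: [0.0, -0.5, 0.2]
width: 44.8
finger_force: 0.0
-12 5706 left max -30.2 right min 32.9
-6 131 left max -99.0 right min 15.1
0 155 left max -99.0 right min 15.0
6 194 left max -99.0 right min 15.0
12 228 left max -99.0 right min 15.1
18 255 left max -99.0 right min 15.1
24 303 left max -99.0 right min 15.0
30 398 left max -15.0 right min 15.1
```

View pics/g2.png

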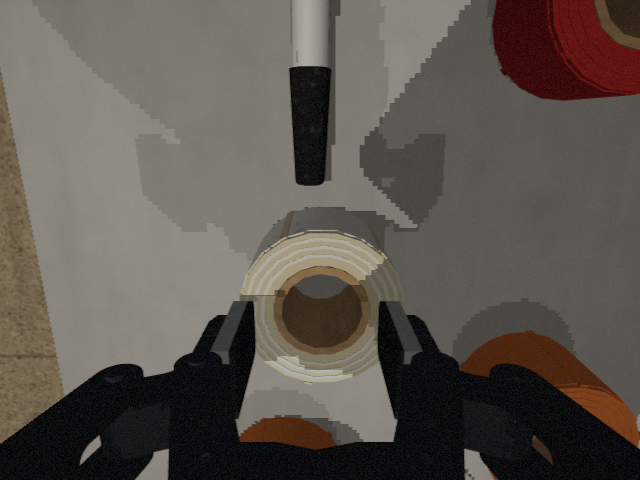

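```bash
python3 - <<'E'
from h import *
s=sense();c=snap('wrist');P=cloud(c);print(c['camera_matrix'][0])
for u,v in((248,304),(245,340),(384,304),(395,340),(232,330),(405,325),(245,400),(320,235),(320,375),(265,300),(200,250)):
    print(u,v,(P[v,u]-s['position']).round(1),P[v,u].round(1),c['range_z'][v,u])
E
```

```text
[423.12972482   0.         316.03041179]
248 304 [-24.1   9.8  47.3] [ 421.1 -286.1   56.3] 144.8882
245 340 [-23.    4.4  62.3] [ 422.3 -291.5   71.3] 132.02122
384 304 [22.6  9.5 46.6] [ 467.8 -286.5   55.6] 145.61826
395 340 [21.9  9.5 71.5] [ 467.1 -286.5   80.5] 121.71695
232 330 [-26.    9.9  66.1] [ 419.2 -286.1   75.1] 126.84838
405 325 [26.7  9.3 62. ] [ 472.  -286.6   71. ] 130.94562
245 400 [-38.3 -70.8  -9.5] [ 407.  -366.8   -0.5] 222.22797
320 235 [ 0.6 31.6 37.4] [ 445.8 -264.4   46.4] 148.28401
320 375 [  0.7 -25.2  36.6] [ 445.9 -321.1   45.6] 165.02162
265 300 [-19.5   7.3  38.2] [ 425.8 -288.7   47.2] 154.36064
200 250 [-55.3  11.8  -9.3] [ 3.899e+02 -2.842e+02 -3.000e-01] 198.68466
```

The depth readings put the fingertips at z≈55 with a 46.6 mm gap, which matches the reported width. So the real tips are about 46 mm above the reported TCP, and the fingers closed over the top of the roll without touching it. I'll reopen, correct xy, go down further and recheck the tip heights.

```bash
python3 -m pendant '[{"travel":[0,0,0],"rotation":[0,0,0]},{"travel":[0.15,0.1,0],"rotation":[0,0,0]},{"travel":[0.15,0.05,0],"rotation":[0,0,0]},{"travel":[0,0,0],"rotation":[0,0,0]},{"travel":[0,0,0],"rotation":[0,0,0]}]' 8.5 80
python3 -m pendant '[{"travel":[0,0,1],"rotation":[0,0,0]},{"travel":[0,0,1],"rotation":[0,0,0]},{"travel":[0,0,1],"rotation":[0,0,0]},{"travel":[0,0,0],"rotation":[0,0,0]}]'
cat > tips.py <<'E'
from h import *
def tips():
    s=sense();c=snap('wrist');P=cloud(c);v=c['image'].max(2)
    T=np.linalg.inv(c['W'])  # tool-frame coordinates through hand_eye
    Q=(P-s['position'])@R.from_rotvec(s['tcp_rot']).as_matrix()
    for sg in(-1,1):
        m=(v<75)&(abs(Q[...,0])<12)&(sg*Q[...,1]>15)&(sg*Q[...,1]<60)&(Q[...,2]<-15)&(Q[...,2]>-110)
        q=Q[m]
        if len(q): t=q[q[:,2]>np.percentile(q[:,2],95)-4];print('finger',sg,len(q),'tip behind TCP',-np.percentile(q[:,2],99).round(1),'world z',(s['position'][2]-np.percentile(q[:,2],99)).round(1),'y inner',(sg*np.percentile(sg*t[:,1],3)).round(1),'x range',q[:,0].min().round(1),q[:,0].max().round(1))
    m=(np.hypot(P[...,0]-447,P[...,1]+293)<60)&(abs(P[...,2]-46)<4)&(v>75)
    p=P[m][:,:2].astype(np.float32)
    if len(p): print('roll',cv2.minEnclosingCircle(p))
    return s,c,P
if __name__=='__main__': tips()
E
python3 tips.py
```

```text
time: 5.3
position: [446.8, -292.9, 9.0]
tcp_rot: [2.222, 2.221, 0.0]
force: [0.8, -0.6, -0.6]
width: 85.3
finger_force: 0.0
time: 5.8
position: [446.1, -292.5, -22.1]
tcp_rot: [-2.221, -2.22, 0.0]
force: [-0.9, 0.5, 0.1]
width: 84.9
finger_force: 0.0
finger -1 10636 tip behind TCP 53.9 world z 31.8 y inner -42.8 x range -12.0 12.0
finger 1 11814 tip behind TCP 22.0 world z -0.1 y inner 38.4 x range -12.0 12.0
roll ((445.42120361328125, -282.9271240234375), 49.04790496826172)
```

```bash
python3 -m pendant '[{"travel":[0,0,0.9],"rotation":[0,0,0]},{"travel":[0,0,0.9],"rotation":[0,0,0]},{"travel":[0,0,0],"rotation":[0,0,0]}]'
python3 -m pendant '[{"travel":[0,0,0],"rotation":[0,0,0]},{"travel":[0,0,0],"rotation":[0,0,0]},{"travel":[0,0,0],"rotation":[0,0,0]},{"travel":[0,0,0],"rotation":[0,0,0]},{"travel":[0,0,0],"rotation":[0,0,0]}]' 5 80
```

```text
time: 6.22
position: [446.3, -292.6, -39.8]
tcp_rot: [-2.221, -2.22, 0.0]
force: [-0.5, -0.1, 1.1]
width: 84.8
finger_force: 0.0
time: 6.85
position: [446.8, -293.0, -38.3]
tcp_rot: [2.222, 2.221, 0.0]
force: [-2.5, 0.7, 9.4]
width: 60.8
finger_force: 84.9
```

Gripped: width 60.8, 85 N. I'll lift clear, carry it most of the way, and measure the held roll and the spindle together from the wrist.

```bash
python3 -m pendant '[{"travel":[0,0,-1],"rotation":[0,0,0]},{"travel":[0,0,-3.5],"rotation":[0,0,0]},{"travel":[0,0,-3.5],"rotation":[0,0,0]},{"travel":[0,0,-3.5],"rotation":[0,0,0]},{"travel":[3,1.2,0],"rotation":[0,0,0]},{"travel":[3.5,1.4,0],"rotation":[0,0,0]},{"travel":[3.5,1.4,0],"rotation":[0,0,0]},{"travel":[3.5,1.4,0],"rotation":[0,0,0]},{"travel":[3.5,1.4,0],"rotation":[0,0,0]},{"travel":[3,1.2,0],"rotation":[0,0,0]},{"travel":[0,0,0],"rotation":[0,0,0]},{"travel":[0,0,0],"rotation":[0,0,0]}]'
cat > look.py <<'E'
from h import *
import sys
s=sense();c=snap('wrist');P=cloud(c);im=c['image'];h=cv2.cvtColor(im,cv2.COLOR_RGB2HSV)
p0=s['position'];print('tcp',p0.round(1),'w',s['width'].round(1),s['finger_force'])
d=P-p0
m=(np.hypot(d[...,0],d[...,1])<45)&(im.max(2)>60)&(d[...,2]>65)&(d[...,2]<105)
zz=np.median(d[...,2][m]);m&=abs(d[...,2]-zz)<4
p=P[m][:,:2].astype(np.float32);e=cv2.fitEllipse(cv2.convexHull(p))
print('roll top z',(p0[2]+zz).round(1),'circle',cv2.minEnclosingCircle(p),'ell',np.round(e[0],1),np.round(e[1],1))
m=(abs(P[...,2]-34)<3)&(np.hypot(P[...,0]-559,P[...,1]+10)<60)
p=P[m][:,:2].astype(np.float32)
if len(p)>50: print('disc',len(p),cv2.minEnclosingCircle(p),np.median(P[m][:,2]).round(1))
m=(abs(P[...,2]-95)<5)&(np.hypot(P[...,0]-559,P[...,1]+10)<15)
p=P[m][:,:2].astype(np.float32)
if len(p)>5: print('tip',len(p),cv2.minEnclosingCircle(p),P[m][:,2].max())
save(im,sys.argv[1])
E
python3 look.py w2.png
```

```text
time: 8.35
position: [526.7, -93.1, 76.4]
tcp_rot: [2.221, 2.221, 0.0]
force: [-0.5, 0.2, -1.1]
width: 60.6
finger_force: 86.8Traceback (most recent call last):
  File "look.py", line 4, in <module>
    p0=s['position'];print('tcp',p0.round(1),'w',s['width'].round(1),s['finger_force'])
                                                 ^^^^^^^^^^^^^^^^
AttributeError: 'float' object has no attribute 'round'
```

```bash
sed -i "s/s\['width'\].round(1)/s['width']/" look.py; python3 look.py w2.png
```

```text
tcp [526.6 -93.5  76.3] w 60.55028736885532 86.82649221271276
roll top z 160.7 circle ((526.8599243164062, -82.95252990722656), 43.10124206542969) ell [526.4 -90.1] [53.1 88.5]
disc 29620 ((557.7119750976562, -11.406351089477539), 52.12395477294922) 34.7
tip 2902 ((557.2627563476562, -11.44959545135498), 11.380330085754395) 99.96141675236498
```

View pics/w2.png

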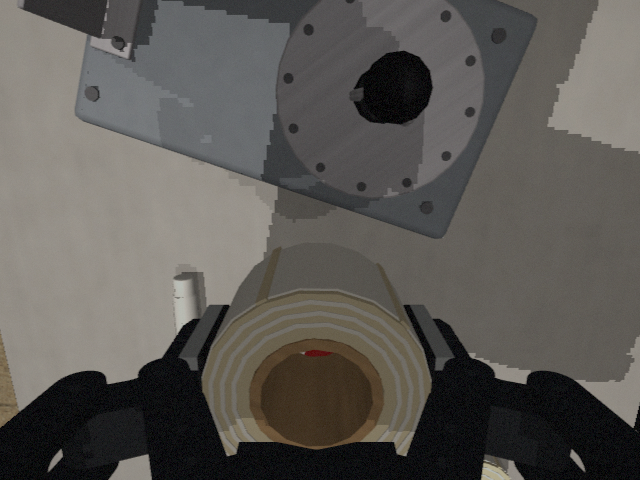

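The roll is held upright with its hole at (317,393). The disc and spindle are at about (395,90), and both the disc fit and the tip fit give (557.5,-11.4). Next is the roll's centre from its top-face edges.

```bash
cat > rc.py <<'E'
from h import *
from scipy.optimize import least_squares
def rollc(s,c,P,z0=None):
    d=P-s['position'];im=c['image']
    z0=s['position'][2]+84.5 if z0 is None else z0
    m=((abs(P[...,2]-z0)<2.5)&(np.hypot(d[...,0],d[...,1])<40)&(im.max(2)>60)&(im[...,0]>=im[...,2])).astype(np.uint8)
    m=cv2.morphologyEx(m,cv2.MORPH_OPEN,np.ones((3,3),np.uint8))
    p=P[m>0]; print('top z',np.median(p[:,2]).round(1),len(p))
    q=p[:,:2]; c0=s['position'][:2]
    for _ in range(4):  # outer rim and hole edge, each by angular bin
        a=np.arctan2(*(q-c0).T[::-1]);r=np.hypot(*(q-c0).T);b=(np.degrees(a)//5).astype(int)
        o=[q[b==k][np.argmax(r[b==k])] for k in np.unique(b) if 25<=k*5<155 and abs(k*5+2-90)<55]
        n=[q[b==k][np.argmin(r[b==k])] for k in np.unique(b) if abs(k*5+2-90)<88]
        n=[x for x in n if np.hypot(*(x-c0))<20]
        f=least_squares(lambda t:np.r_[np.hypot(*(np.array(o)-t[:2]).T)-31+t[2],np.hypot(*(np.array(n)-t[:2]).T)-15-t[2]],[*c0,0],loss='soft_l1')
        c0=f.x[:2]
    print('roll centre',c0.round(2),'edge bias',f.x[2].round(2),'rms',np.sqrt(np.mean(f.fun**2)).round(2),len(o),len(n),'rel tcp',(c0-s['position'][:2]).round(2))
    return c0
if __name__=='__main__':
    s=sense();c=snap('wrist');P=cloud(c);c0=rollc(s,c,P)
    Rt=R.from_rotvec(s['tcp_rot']).as_matrix();print('tool z',Rt[:,2].round(4),'tool x',Rt[:,0].round(4))
    print('go world',(np.array([557.5,-11.4])-c0).round(1),s['position'].round(1))
E
python3 rc.py
```

```text
top z 160.9 21625
roll centre [525.94 -94.5 ] edge bias -0.18 rms 0.3 22 35 rel tcp [-0.65 -0.87]
tool z [ 1.e-04 -1.e-04 -1.e+00] tool x [ 1.2e-03  1.0e+00 -1.0e-04]
go world [31.6 83.1] [526.6 -93.6  76.2]
```

```bash
python3 -m pendant '[{"travel":[2.5,1,0],"rotation":[0,0,0]},{"travel":[3,1.2,0],"rotation":[0,0,0]},{"travel":[2.8,0.96,0],"rotation":[0,0,0]},{"travel":[0,0,0],"rotation":[0,0,0]},{"travel":[0,0,0],"rotation":[0,0,0]}]'
python3 - <<'E'
from h import *
from rc import rollc
s=sense();c=snap('wrist');P=cloud(c);c0=rollc(s,c,P)
for r in(1,):
  m=(abs(P[...,2]-34)<4)&(np.hypot(P[...,0]-557.5,P[...,1]+11.4)<56);p=P[m][:,:2]
  o=p[np.hypot(*(p-[557.5,-11.4]).T)>49];print('disc rim',len(o),cv2.minEnclosingCircle(o.astype(np.float32)) if len(o)>5 else '')
print('err to spindle',np.array([557.5,-11.4])-c0)
E
```

```text
time: 9.12
position: [558.1, -10.7, 75.9]
tcp_rot: [-2.222, -2.22, 0.001]
force: [0.5, -1.1, -1.5]
width: 60.3
finger_force: 86.8
top z 160.6 21908
roll centre [557.44 -11.59] edge bias -0.24 rms 0.28 22 35 rel tcp [-0.66 -0.85]
disc rim 1954 ((557.47412109375, -11.448835372924805), 52.154354095458984)
err to spindle [0.05780303 0.19362052]
```

```bash
python3 -m pendant '[{"travel":[0,0,1.2],"rotation":[0,0,0]},{"travel":[0,0,1.2],"rotation":[0,0,0]},{"travel":[0,0,1],"rotation":[0,0,0]},{"travel":[0,0,0.8],"rotation":[0,0,0]},{"travel":[0,0,0],"rotation":[0,0,0]}]'
python3 -m pendant '[{"travel":[0,0,0.4],"rotation":[0,0,0]},{"travel":[0,0,0.4],"rotation":[0,0,0]},{"travel":[0,0,0],"rotation":[0,0,0]}]'
```

```text
time: 9.8
position: [558.1, -10.0, 33.2]
tcp_rot: [-2.221, -2.22, 0.001]
force: [0.3, 0.5, -0.5]
width: 60.9
finger_force: 86.8
time: 10.18
position: [558.3, -10.0, 25.8]
tcp_rot: [-2.222, -2.221, 0.0]
force: [-1.9, -0.5, -3.2]
width: 60.7
finger_force: 86.9
```

```bash
python3 -m pendant '[{"travel":[0,0,0.4],"rotation":[0,0,0]},{"travel":[0,0,0.4],"rotation":[0,0,0]},{"travel":[0,0,0],"rotation":[0,0,0]}]' - 110
python3 -m pendant '[{"travel":[0,0,0.4],"rotation":[0,0,0]},{"travel":[0,0,0.4],"rotation":[0,0,0]},{"travel":[0,0,0],"rotation":[0,0,0]}]'
python3 rc.py
```

```text
time: 10.55
position: [558.2, -9.9, 17.5]
tcp_rot: [-2.222, -2.22, 0.001]
force: [-0.7, -1.5, -4.6]
width: 59.9
finger_force: 119.3
time: 10.92
position: [558.2, -10.0, 9.5]
tcp_rot: [-2.222, -2.22, 0.001]
force: [-0.9, -0.9, -5.6]
width: 59.9
finger_force: 119.3
top z 94.0 21773
roll centre [557.54 -10.87] edge bias -0.11 rms 0.32 22 35 rel tcp [-0.65 -0.89]
tool z [-7.e-04  1.e-04 -1.e+00] tool x [5.e-04 1.e+00 1.e-04]
go world [-0.  -0.5] [558.2 -10.    9.5]
```

```bash
python3 -m pendant '[{"travel":[0,0,0.4],"rotation":[0,0,0]},{"travel":[0,0,0.4],"rotation":[0,0,0]},{"travel":[0,0,0.3],"rotation":[0,0,0]},{"travel":[0,0,0],"rotation":[0,0,0]}]'
python3 -m pendant '[{"travel":[0,0,0.2],"rotation":[0,0,0]},{"travel":[0,0,0.1],"rotation":[0,0,0]},{"travel":[0,0,0],"rotation":[0,0,0]}]'
python3 rc.py
```

```text
time: 11.48
position: [558.2, -10.0, -1.5]
tcp_rot: [-2.222, -2.221, 0.001]
force: [-1.2, -1.3, -3.6]
width: 60.2
finger_force: 119.3
time: 11.85
position: [558.5, -10.0, -4.1]
tcp_rot: [2.222, 2.221, 0.0]
force: [-1.1, -1.2, -2.2]
width: 60.0
finger_force: 119.4
top z 80.5 20576
roll centre [557.83 -10.88] edge bias -0.13 rms 0.31 22 35 rel tcp [-0.68 -0.9 ]
tool z [ 0.  0. -1.] tool x [5.e-04 1.e+00 0.e+00]
go world [-0.3 -0.5] [558.5 -10.   -4.1]
```

```bash
python3 -m pendant '[{"travel":[0,0,0.1],"rotation":[0,0,0]},{"travel":[0,0,0],"rotation":[0,0,0]}]'
python3 -m pendant '[{"travel":[0,0,0.1],"rotation":[0,0,0]},{"travel":[0,0,0],"rotation":[0,0,0]}]'
```

```text
time: 12.15
position: [558.6, -10.0, -4.2]
tcp_rot: [2.222, 2.221, 0.0]
force: [-6.0, -0.8, 17.3]
width: 59.9
finger_force: 121.1
time: 12.4
position: [558.6, -10.0, -4.3]
tcp_rot: [2.222, 2.221, 0.001]
force: [-10.0, -0.7, 36.7]
width: 60.0
finger_force: 122.8
```

The force rises stiffly (17, then 37 N) with no further travel, so the roll has bottomed. I'll relieve the push, release, and retreat straight up.

```bash
python3 -m pendant '[{"travel":[0,0,-0.15],"rotation":[0,0,0]},{"travel":[0,0,0],"rotation":[0,0,0]}]' - 30
python3 -m pendant '[{"travel":[0,0,0],"rotation":[0,0,0]},{"travel":[0,0,0],"rotation":[0,0,0]},{"travel":[0,0,0],"rotation":[0,0,0]},{"travel":[0,0,0],"rotation":[0,0,0]},{"travel":[0,0,0],"rotation":[0,0,0]}]' 8.5
python3 -m pendant '[{"travel":[0,0,-1],"rotation":[0,0,0]},{"travel":[0,0,-2],"rotation":[0,0,0]},{"travel":[0,0,-3],"rotation":[0,0,0]},{"travel":[0,0,-4],"rotation":[0,0,0]},{"travel":[0,0,-4],"rotation":[0,0,0]},{"travel":[0,0,0],"rotation":[0,0,0]},{"travel":[0,0,0],"rotation":[0,0,0]}]'
python3 - <<'E'
from h import *
from rc import rollc
s=sense();c=snap('wrist');P=cloud(c)
m=(np.hypot(P[...,0]-557.5,P[...,1]+11)<34)&(np.hypot(P[...,0]-557.5,P[...,1]+11)>17)&(P[...,2]>60)&(P[...,2]<120)
p=P[m];print('top z pct',np.percentile(p[:,2],[5,50,95]).round(1));A=np.c_[p[:,:2]-[557.5,-11],np.ones(len(p))];k=abs(p[:,2]-np.median(p[:,2]))<3
print('tilt/plane',np.linalg.lstsq(A[k],p[k,2],rcond=None)[0].round(4),cv2.minEnclosingCircle(p[k][:,:2].astype(np.float32)))
m=(np.hypot(P[...,0]-557.5,P[...,1]+11)<54)&(abs(P[...,2]-34)<4);print('disc z',np.median(P[m][:,2]))
d=snap('side');q=cv2.resize(d['image'][175:335,240:400],(480,480),interpolation=cv2.INTER_CUBIC)
save(np.hstack([cv2.resize(c['image'],(400,300)),cv2.resize(q,(300,300))]),'end.png')
E
```

```text
time: 12.65
position: [558.5, -10.0, -4.2]
tcp_rot: [2.222, 2.221, 0.0]
force: [-3.7, 0.2, 11.5]
width: 60.0
finger_force: 119.9
time: 13.28
position: [558.5, -10.0, -4.5]
tcp_rot: [-2.222, -2.221, -0.0]
force: [0.5, 0.5, -0.4]
width: 85.1
finger_force: 0.0
time: 14.15
position: [558.3, -10.0, 135.6]
tcp_rot: [2.222, 2.221, 0.0]
force: [0.1, 0.2, 0.0]
width: 85.1
finger_force: 0.0
top z pct [76.2 81.4 82.5]
tilt/plane [-3.50000e-03 -9.30000e-03  8.13963e+01] ((557.867919921875, -10.466980934143066), 31.531312942504883)
disc z 34.73101166037105
```

View pics/end.png

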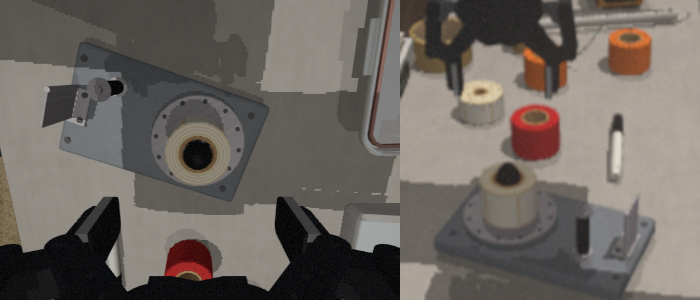

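The roll sits flat on the disc at wrist-view (197,153) with the spindle nose showing through it. Its top is 46.7 mm above the disc; the same camera read 46.8 mm for the roll on the table. The marker and other rolls are unmoved. Handing in.

```bash
python3 -c "
from bench import *
print(hand_in())"
```

```text
the job is handed in; nothing more can be done
None
```

The wide-core roll is pressed fully home, flat on the turntable over the spindle, the gripper is released and clear, nothing else was touched, and the job was handed in at about 14 s.

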